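# Zero the torque gauge and offer it up to the elbow servo

### The arm

A 6-joint arm with a two-finger parallel gripper is mounted at the origin on the work surface. World frame = base frame: x ahead of the robot, y to its left, z up, the work surface at z = 0. Lengths are in mm, angles in rad, forces in N, time in s.
With the tool pointing down it reaches from about 400 to 925 mm from the base axis. Payload 12.5 kg.
Tool frame: the origin (TCP) lies on the mounting face of the last link; the fingertips stand 190 mm ahead of it and the grasp point (between the pads) lies 171 mm ahead of it (env.tcp_to_tips is the distance from the TCP to the fingertips, in mm); x points along the fingers, y is the direction in which the jaws open and shut, and the axes are right-handed (so a half turn about x gives the same grasp; the last joint's range is limited). The gripper opens to 95 mm and grips with 3 to 60 N. Pads are 20 mm wide; open, the fingers measure 119 mm over their backs; the gripper's body (75 mm by 180 mm) begins 59 mm behind the grasp point.
Start: joints at [-1.45, 0.491, 1.559, -0, 1.092, -0.106], TCP at [140.558, -608.99, 404.761] pointing down, gripper open.
Joint ranges: [-3.1, 3.1], [-0.84, 2.19], [0.05, 2.79], [-1.13, 4.28], [0.06, 2.93], [-2.69, 2.69]. Speed limits (rad/s): [2.22, 2.22, 2.79, 3.14, 3.14, 3.14].

### API

Orientations are given as [roll, pitch, yaw] about the fixed x, y, z axes, in that order (R = Rz(yaw) Ry(pitch) Rx(roll)).
In Python, from cell import monitor, cams, job, env gives the robot as it stands. The module is installed in compiled form; this text tells all that it offers.
- The arm moves only by the tool apply_moves, never from a script. Its argument "series" is a list of rows, each a list of 3 entries, a list of its own where there are three numbers: the closure, from -1 (fully open) to 1 (shut), so that 0 is half open, then the shift along the tool's x, y, z in cm, then the turn about the tool's x in rad. A call has 1 to 20 rows; each row is the pose to reach, as a shift and turn from the pose commanded when the call began, along the tool's axes at that moment; what a row does not reach only later rows make up. A row lasts 1/8 s, in which the tool goes at most 62.5 mm and 10.7 degrees, less where a joint would pass 70% of its speed; a pose out of reach is approached as far as the arm can. A call with a gripper value outside its range is refused whole. The fingers move at their own pace and stop on an object; the grip force is fixed at half the most. Time passes only in rows, so rows that repeat a pose let the fingers close. It gives the time, the measured TCP pose, the force and the opening at its end, in the units of the state.
- monitor.state(): the state, without advancing time (a new reading comes with each control period).
- cams.read_camera(name): name is "scene" or "top" or "wrist"; returns a dict with "image" (420x560x3 uint8, red, green, blue), "fx", "fy", "cx", "cy" (pixels), "position" and "orientation" of the camera in the world. Camera axes: x right, y down, z forward; pixel columns grow to the right and rows downward; lengths in mm; the calibration is good to about 2 mm. The wrist camera is an equidistant fisheye: a pixel r from the principal point sees the ray r / f radians off the axis. A picture is of the moment at which its call begins. There is no depth.
- job.job_done(): hands the job in, once; it reports no verdict.
The state is a dict: "t": time; "joints": joint angles; "qvel": joint speeds; "tau": joint torques, N m; "eef_pos": TCP position; "tcp_rot": TCP orientation; "ft_force": force on the tool from outside, world axes, zero at the start; "moment": the same for the moment, N m; "opening": opening from 0.0 (shut) to 1.0 (fully open).
Only numpy, scipy, OpenCV 4.12 (cv2) and the standard library are available. Lean on these libraries where they do the work, as an engineer would, in place of code of your own. Each camera call takes 0.05 s, during which the arm holds its last target. There are 200 camera calls.

### The job

Get the dial torque gauge ready for testing the printed arm's elbow servo: while the gauge still sits in its stand, turn the small reset knob on its dial anticlockwise until the drag pointer is back against its zero stop. Then draw the gauge up out of the stand, turn it level and hold it in line with the servo's bare shaft, the chuck facing the shaft and stopping about 4 cm short of it, without knocking the printed arm. Finish while still holding it there in the air, steady, clear of the stand and the printed arm and with the pointer still on zero, and leave the other things on the bench where they are.

Things in the scene. Friction and masses are not known exactly. Their poses are not given: they have to be found in the camera images.
- gauge: Hand-held dial torque gauge, round about one axis, 118 mm long, about 0.33 kg. Origin: centre of the chuck's nose; z runs back to the dial (straight up in the stand), x to the dial's zero mark. Along z: steel chuck 0-30 mm, 26 mm diameter; aluminium sleeve 30-80 mm, 36 mm diameter; black dial case 80-104 mm; knob to 118 mm. Mass centre about 65 mm from the nose.
- dial_case (a point): Centre of the gauge's black dial case, 92 mm from the nose on its axis, axes as the gauge. The case is 58 mm in diameter, 24 mm thick, rigid, and can be gripped anywhere across its rim. In the stand it is 98 mm above the bench. The gauge lifts straight out; only friction keeps it from turning in the stand, so it may turn a little when the knob meets its stop, which does no harm.
- reset_knob (a point): Middle of the reset knob, on the gauge's axis 111 mm from the nose: black ribbed round knob, 15 mm diameter, standing 14 mm proud of the dial glass (in the stand its top is 7 mm above this point). It turns easily (about 0.006 N m).
- drag_pointer (a joint): Angle (rad) of the drag pointer and its reset knob. 0 is against the zero stop (pointer along the gauge's x axis); it grows clockwise seen from the dial side, so turning the knob anticlockwise brings it back to 0. It stays where it is left and starts between 0.6 and 1.4.
- stand: White printed stand fixed to the bench: block 70 x 70 mm, 66 mm tall, low 5 mm feet on two sides (114 mm over the feet). Origin: centre of its underside, z up. The gauge's lower part stands in its bore, 40 mm wide and 30 mm deep, then 29 mm wide below: chuck's nose 6 mm above the bench, 30 mm of sleeve in the bore, dial case from 20 mm above the block's top.
- printed_arm: White printed robot arm, forearm taken off, fixed to the bench: round base 136 mm diameter, drum and turntable to 75 mm height, one upright link with the black elbow servo on top, 226 mm tall, 67 mm wide at the servo. Origin: centre of its underside, z up. The servo's shaft points along its -x axis, level, roughly towards the robot's right (world -y).
- shaft_end (a point): Free end of the servo's test shaft, a level steel rod of 7 mm diameter and 22 mm long, 203 mm above the bench and 55 mm to -x of the printed arm's axis. Its x axis runs along the shaft into the servo.
- breadboard: White breadboard with a small blue board on it, 83 x 55 mm, 21 mm high, loose: leave it alone. Origin under its centre.
- spare_servo: Black spare servo standing on the bench, 54 x 20 mm, 42 mm high, loose: leave it alone. Origin under its centre.
- screwdriver: Screwdriver lying on the bench, 170 mm long, black handle, loose: leave it alone.
There are look-alikes about, which are no part of the job. Leave any purple look-alike of the printed_arm alone.

How it is judged (in metres and radians):
On the way, in this order (a step that is already met when the one before it is completed fails the run):
1. the drag pointer is back at its zero stop while the gauge still sits in its stand (value of joint drag_pointer below 0.08 rad and z of gauge in the frame of stand below 0.02 m), for 0.2 s.
2. the gauge is drawn out of the stand and held clear above it (height (world z) of gauge above 0.072 m and contact force between gauge and stand below 0.2 N and contact force between the fingers and gauge above 2 N), for 0.1 s.
At the end, for the whole second after the job is handed in: Gauge held still in the fingers, clear of stand and printed arm, axis within 0.45 rad of the shaft's line, dial end away, the chuck's nose 10 to 80 mm before the shaft's end and within 30 mm of its line sideways and in height, drag pointer within 0.1 rad of zero (contact force between the fingers and gauge above 2 N and contact force between gauge and stand below 0.1 N and contact force between gauge and printed_arm below 0.1 N and height (world z) of gauge above 0.15 m and height (world z) of reset_knob above 0.13 m and angle between the z axis of gauge and the x axis of shaft_end, either way round below 0.45 rad and x of reset_knob in the frame of shaft_end below -0.11 m and x of gauge in the frame of shaft_end between -0.08 and -0.01 m and y of gauge in the frame of shaft_end between -0.03 and 0.03 m and z of gauge in the frame of shaft_end between -0.03 and 0.03 m and value of joint drag_pointer below 0.1 rad and linear speed of gauge below 0.03 m/s); the arm keeps its last pose, push and grip.
It fails at once if the gauge knocks against the printed arm (contact force between gauge and printed_arm above 2 N).
It fails at once if the robot pushes the printed arm (contact force between the arm and printed_arm above 5 N).
It fails at once if the breadboard, spare servo or screwdriver is disturbed (distance of any of breadboard, spare_servo, screwdriver from where it was at the start of the episode above 0.02 m).
It also fails if it takes over 48 s, if anything falls off the work surface, if the arm or the gripper's body presses on something with over 40 N, if the wrist force passes 120 N, or if a joint passes its speed limit or range.

## Working session

There is one attempt and no reset: what is moved stays moved. The work goes in short steps, Python scripts to look and compute and a tool call to move; the robot and the scene stay as the last step left them, time stands still between calls to the robot, and variables do not carry over. Pictures are saved under pics/ and viewed, about 8 in all and at most 12, crops included, and the job is handed in when it is done.

Besides the shell and the picture viewer there is one more tool, called after "Call:" as a command line: name --argument value ..., lists and objects as JSON in quotes. apply_moves: Moves the arm, as the interface text tells. Its arguments: {"type":"object","properties":{"series":{"type":"array"}},"required":["series"]}

```bash
mkdir -p pics; python3 - <<'E'
from cell import monitor, cams, job, env
import cv2
print(monitor.state())
for n in ["scene","top","wrist"]:
    c=cams.read_camera(n); cv2.imwrite(f"pics/{n}0.png",c["image"][:,:,::-1])
    print(n,{k:v for k,v in c.items() if k!="image"})
E
```

```text
{'t': 0.0, 'joints': array([-1.44960741e+00,  4.91576972e-01,  1.55942628e+00, -3.41668388e-05,
        1.09169786e+00, -1.05575032e-01]), 'qvel': array([-0.00020617,  0.00026213, -0.00168833,  0.00161843,  0.00142198,
        0.00189781]), 'tau': array([ 2.05867771e-03, -6.12642074e+01, -2.58175349e+01,  6.92785112e-02,
        4.82733117e-02, -1.27067988e-04]), 'eef_pos': array([ 140.54813779, -608.96901946,  404.15879135]), 'tcp_rot': array([-1.64904061,  1.56968745,  1.71933176]), 'ft_force': array([ 0.60518672, -0.02282964, -0.5663184 ]), 'moment': array([ 0.0207541 , -0.03118879, -0.0002818 ]), 'opening': 1.0002232157553559}
scene {'fx': 419.6364980209209, 'fy': 419.6364980209209, 'cx': 284.0872703379084, 'cy': 214.69316755873223, 'position': array([1088.44035771,  210.86031681,  886.82996675]), 'orientation': array([-2.5118568 , -0.00400085,  2.04631143])}
top {'fx': 461.6648114311979, 'fy': 461.6648114311979, 'cx': 277.5681463512997, 'cy': 209.49121557382202, 'position': array([ 496.73759054,  -21.15799967, 1093.03482774]), 'orientation': array([-3.02740551, -0.03069972, -1.59605172])}
wrist {'fx': 325.19226210127806, 'fy': 325.19226210127806, 'cx': 277.1949349044484, 'cy': 205.97559786818394, 'position': array([ 220.76969429, -589.77975792,  384.54751042]), 'orientation': array([ 2.84695112e+00, -6.08150582e-05, -1.34495446e+00])}
```

View pics/scene0.png

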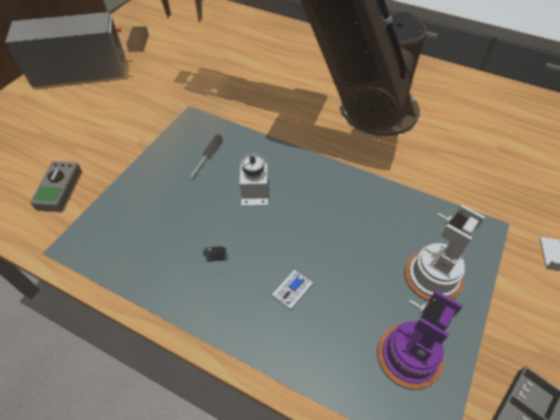

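View pics/top0.png

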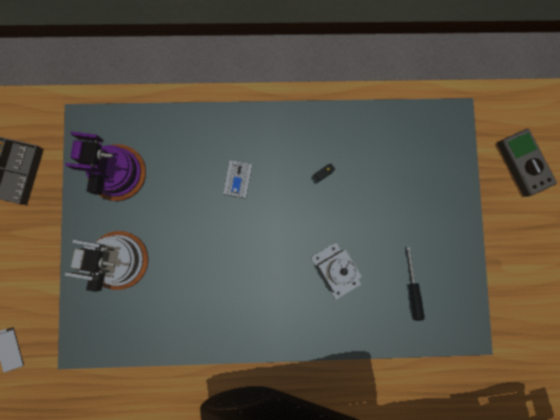

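Top view: the gauge in its stand is at (343,271) and is the only gauge; in scene it is at (254,163). The arm could be the white one (top (118,260), scene (440,260)) or the purple look-alike (top (120,170), scene (415,345)). I choose the white one. I'll check with close crops.

```bash
cat > h.py <<'E'
import numpy as np, cv2
from scipy.spatial.transform import Rotation as R
from cell import monitor, cams, job, env
def rot(o): return R.from_euler('xyz',o).as_matrix()
def proj(c,p):
    q=rot(c["orientation"]).T@(np.asarray(p,float)-c["position"])
    return np.array([c["cx"]+c["fx"]*q[0]/q[2], c["cy"]+c["fy"]*q[1]/q[2]])
def projw(c,p):
    q=rot(c["orientation"]).T@(np.asarray(p,float)-c["position"])
    th=np.arctan2(np.hypot(q[0],q[1]),q[2]); d=q[:2]/np.hypot(q[0],q[1])
    return np.array([c["cx"],c["cy"]])+c["fx"]*th*d
def atz(c,uv,z,fish=False):
    a=np.array([(uv[0]-c["cx"])/c["fx"],(uv[1]-c["cy"])/c["fy"]])
    if fish:
        th=np.hypot(*a); v=np.r_[a/th*np.sin(th),np.cos(th)]
    else: v=np.r_[a,1]
    d=rot(c["orientation"])@v
    return c["position"]+d*(z-c["position"][2])/d[2]
E
python3 - <<'E'
from h import *
s=cams.read_camera("scene"); t=cams.read_camera("top")
print("knob top",atz(t,(343,271),124),atz(s,(253.5,157),124))
print("base top",atz(t,(118,260),0))
def crop(c,x,y,w,h,k): return cv2.resize(c["image"][y:y+h,x:x+w,::-1],None,fx=k,fy=k,interpolation=cv2.INTER_CUBIC)
a=np.hstack([crop(t,300,230,80,80,5),crop(t,60,220,80,80,5)]); 
b=np.hstack([crop(s,214,125,80,40,5),crop(s,400,190,80,40,5)])
b=np.hstack([crop(s,224,145,60,60,3),crop(s,400,190,100,60,3)]); b=cv2.copyMakeBorder(b,0,0,0,800-b.shape[1],cv2.BORDER_CONSTANT)
cv2.imwrite("pics/c1.png",np.vstack([a,b]))
E
```

```text
knob top [ 474.74833208 -187.29444573  124.        ] [ 469.42979545 -190.41780056  124.        ]
base top [510.92495008 317.0111134    0.        ]
```

View pics/c1.png

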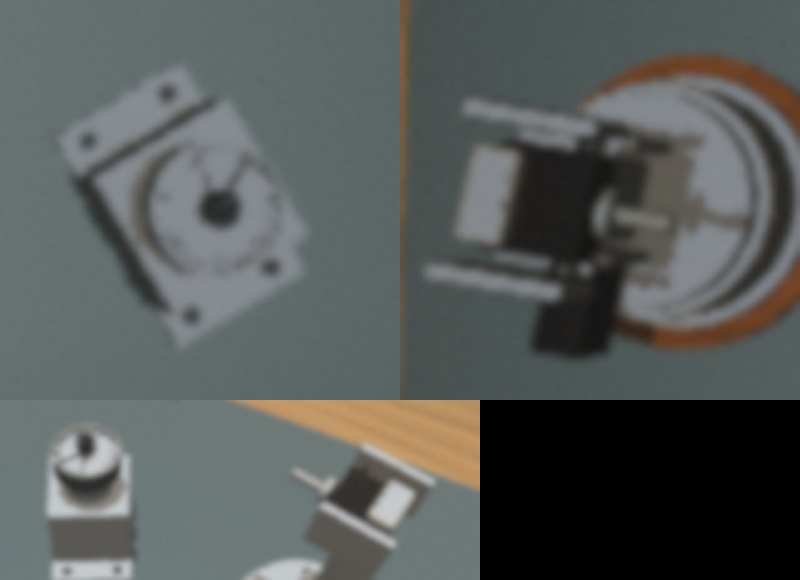

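```bash
python3 - <<'E'
from h import *
s=cams.read_camera("scene"); t=cams.read_camera("top")
for n,c,a,b in(("top",t,(113.4,263.8),(102.6,262.5)),("scene",s,(437.5,214),(450,219))):
    A=atz(c,a,203);B=atz(c,b,203);d=B-A;print(n,A,B,np.linalg.norm(d),np.arctan2(d[1],d[0]))
print(atz(t,(119.5,260),5))
print(atz(t,(343.6,271.3),118), atz(s,(253.4,158),118))
# gauge dial rim in scene
g=np.array([473,-188]);
for z in(98,110,124): print(proj(t,[*g,z]),proj(s,[*g,z]))
print(projw(cams.read_camera("wrist"),[473,-188,118]))
E
```

```text
top [501.34336616 262.73511686 203.        ] [504.30394028 283.01334053 203.        ] 20.493202637432276 1.4258228834464308
scene [499.7664734  259.80683297 203.        ] [500.48162364 285.40701773 203.        ] 25.610171794202618 1.5428682357155565
[510.77361174 312.02046602   5.        ]
[ 473.95417281 -189.56511689  118.        ] [ 467.68141175 -192.08304528  118.        ]
[341.28395836 271.58964689] [254.1917807  165.38269875]
[342.23314197 271.70103664] [253.93663223 162.12567458]
[343.3701461  271.83446772] [253.63297944 158.24948261]
[   9.89874429 -111.85838456]
```

View pics/wrist0.png

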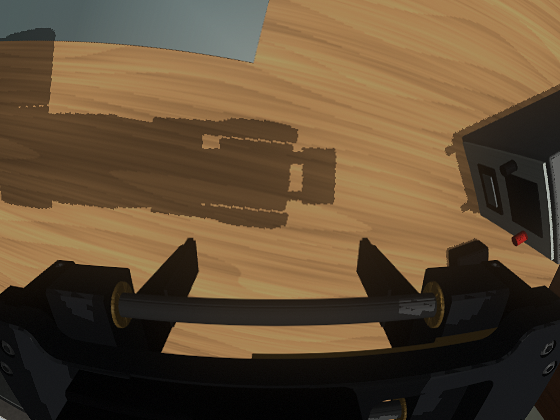

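Wrist view shows only the bench and the fingers, so I have to move first. The tool only shifts and rolls about its vertical axis. To level the gauge I'll pivot it in the grip by laying it on the bench, nose towards +y, and then lift it.

```bash
cat >> h.py <<'E'
def plan(p,jaw=None):
    """p: world TCP target mm, jaw: desired yaw (rad) of the jaw axis (mod pi) -> tool shift cm, turn rad"""
    s=monitor.state(); M=rot(s["tcp_rot"]); print("t",s["t"],"tcp",s["eef_pos"].round(1),"open",round(s["opening"],3),"F",s["ft_force"].round(1),"q6",s["joints"][5].round(2))
    yaw=np.arctan2(M[1,1],M[0,1]); print("axes x",M[:,0].round(3),"y",M[:,1].round(3),"z",M[:,2].round(3),"jaw yaw",yaw.round(3))
    print("shift cm",(M.T@(np.asarray(p)-s["eef_pos"])/10).round(2))
    if jaw is not None:
        d=(jaw-yaw+np.pi/2)%np.pi-np.pi/2; print("turn",round(-d,3))
E
python3 - <<'E'
from h import *
plan([473,-189,360])
E
```

```text
t 0.4 tcp [ 140.6 -609.   404.7] open 0.999 F [ 0.2 -0.4 -0.2] q6 -0.11
axes x [-0.  0. -1.] y [ 0.225 -0.974 -0.   ] z [-0.974 -0.225  0.   ] jaw yaw -1.344
shift cm [  4.47 -33.45 -41.84]
```

Call:
apply_moves --series '[[-1, [4.5, -33.5, -41.8], 0], [-1, [4.5, -33.5, -41.8], 0], [-1, [4.5, -33.5, -41.8], 0], [-1, [4.5, -33.5, -41.8], 0], [-1, [4.5, -33.5, -41.8], 0], [-1, [4.5, -33.5, -41.8], 0], [-1, [4.5, -33.5, -41.8], 0], [-1, [4.5, -33.5, -41.8], 0], [-1, [4.5, -33.5, -41.8], 0], [-1, [4.5, -33.5, -41.8], 0], [-1, [4.5, -33.5, -41.8], 0], [-1, [4.5, -33.5, -41.8], 0]]'

```text
t: 1.9
eef_pos: [472.0, -189.4, 359.8]
tcp_rot: [1.715, 1.571, -1.201]
ft_force: [-1.0, -0.3, -1.0]
opening: 1.0
```

```bash
python3 - <<'E'
from h import *
plan([473,-189,360])
c=cams.read_camera("wrist"); cv2.imwrite("pics/w1.png",c["image"][:,:,::-1])
print(c["position"],projw(c,[473,-189,124]),projw(c,[473,-189,110]))
print(monitor.state()["joints"])
E
```

```text
t 1.9 tcp [ 472.  -189.4  359.8] open 1.0 F [-1.  -0.3 -1. ] q6 0.83
axes x [ 0. -0. -1.] y [ 0.224 -0.975  0.   ] z [-0.975 -0.224 -0.   ] jaw yaw -1.345
shift cm [-0.02 -0.02 -0.1 ]
[ 552.28403661 -170.36262648  340.17921071] [277.53449087 227.31388486] [277.49194052 220.73976118]
[-5.11518343e-01  3.83174212e-01  1.89315068e+00 -1.71826089e-04
  8.64991464e-01  8.34116486e-01]
```

View pics/w1.png

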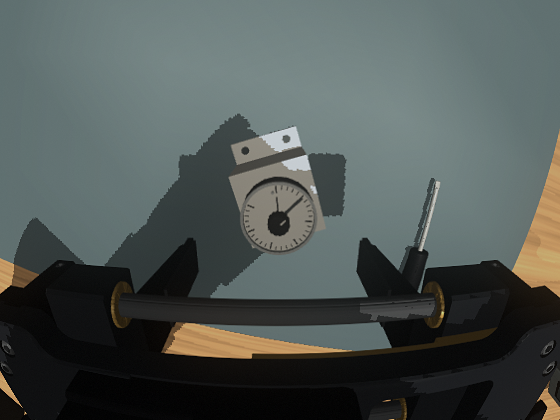

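The gauge is directly below: knob top at (280,224), dial centre about (279,216), pointer towards (304,195) clockwise of the zero line at (277,193), about 0.9 rad. The screwdriver on the right at (430,210) is clear.

```bash
python3 - <<'E'
from h import *
c=cams.read_camera("wrist")
print(atz(c,(280,223),124,1),atz(c,(278.7,216),110,1))
g=cv2.cvtColor(c["image"],cv2.COLOR_RGB2GRAY)
m=(g[195:245,250:305]<45).astype(np.uint8); m=cv2.morphologyEx(m,cv2.MORPH_OPEN,np.ones((7,7)))
n,l,st,ce=cv2.connectedComponentsWithStats(m); print(st,ce+[250,195])
plan([475,-191,303])
E
```

```text
[ 476.57519756 -189.99051421  124.        ] [ 476.87435856 -189.06087762  110.        ]
[[   0    0   55   50 2403]
 [  18   17   19   23  347]] [[277.0295464  219.01081981]
 [276.79538905 222.88760807]]
t 2.0 tcp [ 472.1 -189.4  359.9] open 1.001 F [ 0.2 -0.6  0. ] q6 0.83
axes x [ 0. -0. -1.] y [ 0.223 -0.975  0.   ] z [-0.975 -0.223 -0.   ] jaw yaw -1.346
shift cm [ 5.69  0.22 -0.25]
```

Call:
apply_moves --series '[[0, [3, 0.1, -0.35], 0], [0, [5.6, 0.1, -0.35], 0], [0, [5.6, 0.1, -0.35], 0], [0, [5.6, 0.1, -0.35], 0], [1, [5.6, 0.1, -0.35], 0], [1, [5.6, 0.1, -0.35], 0], [1, [5.6, 0.1, -0.35], 0], [1, [5.6, 0.1, -0.35], 0], [1, [5.6, 0.1, -0.35], 0], [1, [5.6, 0.1, -0.35], 0], [1, [5.6, 0.1, -0.35], 0], [1, [5.6, 0.1, -0.35], 0]]'

```text
t: 3.5
eef_pos: [476.2, -188.8, 303.8]
tcp_rot: [2.082, 1.571, -0.833]
ft_force: [-0.4, 0.1, 0.7]
opening: 0.145
```

Call:
apply_moves --series '[[1, [0, 0, 0], -0.18], [1, [0, 0, 0], -0.36], [1, [0, 0, 0], -0.54], [1, [0, 0, 0], -0.72], [1, [0, 0, 0], -0.9], [1, [0, 0, 0], -1.08], [1, [0, 0, 0], -1.2], [1, [0, 0, 0], -1.3], [1, [0, 0, 0], -1.4], [1, [0, 0, 0], -1.5], [1, [0, 0, 0], -1.5], [1, [0, 0, 0], -1.5]]'

```text
t: 5.0
eef_pos: [476.0, -188.8, 303.9]
tcp_rot: [-1.86, 1.57, 3.006]
ft_force: [-2.6, -0.3, 5.8]
opening: 0.144
```

```bash
python3 - <<'E'
from h import *
s=monitor.state(); print(s["moment"],s["opening"],s["ft_force"],s["joints"][5])
E
```

```text
[-0.2371688   0.58953362 -0.0787193 ] 0.14380187701968014 [-2.6042928  -0.33988288  5.75010986] -0.6597000968009109
```

Call:
apply_moves --series '[[-1, [0, 0, 0], 0], [-1, [0, 0, 0], 0], [-1, [0, 0, 0], 0], [-1, [0, 0, 0], 0], [-1, [-3, 0, 0], 0], [-1, [-5.6, 0, 0], 0], [-1, [-5.6, 0, 0], 0], [-1, [-5.6, 0, 0], 0]]'

```text
t: 6.0
eef_pos: [476.0, -188.7, 359.1]
tcp_rot: [-2.095, 1.57, 2.774]
ft_force: [0.6, 0.1, -0.1]
opening: 0.929
```

```bash
python3 - <<'E'
from h import *
plan([476,-189,294],0.0)
c=cams.read_camera("wrist")
p=projw(c,[476,-189,118]); print(p)
x,y=int(p[0])-70,int(p[1])-60
cv2.imwrite("pics/w2.png",cv2.resize(c["image"][y:y+120,x:x+140,::-1],None,fx=5,fy=5,interpolation=cv2.INTER_CUBIC)); print(x,y)
E
```

```text
t 6.0 tcp [ 476.  -188.7  359.1] open 0.929 F [ 0.6  0.1 -0.1] q6 -0.66
axes x [-0.001  0.    -1.   ] y [ 0.988  0.155 -0.001] z [ 0.155 -0.988 -0.   ] jaw yaw 0.156
shift cm [6.51 0.   0.03]
turn 0.156
[277.37791166 226.97230868]
207 166
```

View pics/w2.png

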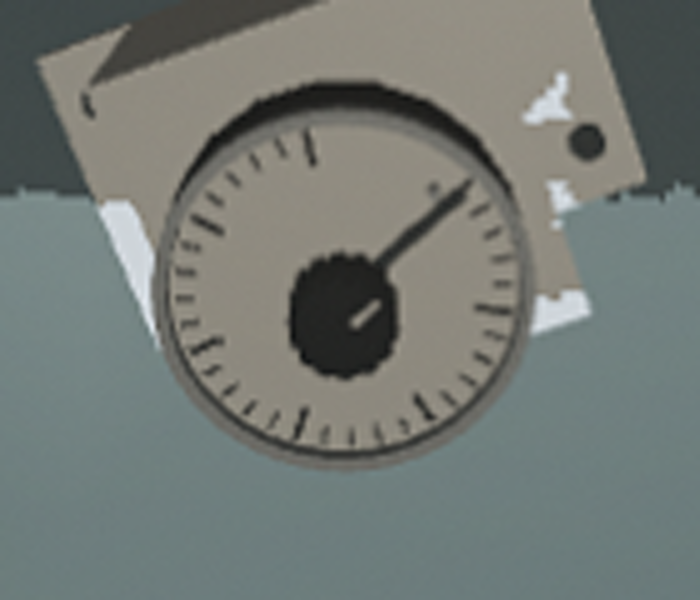

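Pointer (to (470,185) in the crop) lies on the tick at the "0" label, so it is on zero. Now grip the case by the upper part of its rim and lift.

Call:
apply_moves --series '[[-1, [3, 0, 0], 0.13], [-1, [7.3, 0, 0], 0.26], [-1, [7.3, 0, 0], 0.26], [-1, [7.3, 0, 0], 0.26], [1, [7.3, 0, 0], 0.26], [1, [7.3, 0, 0], 0.26], [1, [7.3, 0, 0], 0.26], [1, [7.3, 0, 0], 0.26], [1, [7.3, 0, 0], 0.26], [1, [4.3, 0, 0], 0.26], [1, [0.3, 0, 0], 0.26], [1, [-3, 0, 0], 0.26], [1, [-3, 0, 0], 0.26], [1, [-3, 0, 0], 0.26], [1, [-3, 0, 0], 0.26]]'

```text
t: 7.92
eef_pos: [476.1, -188.7, 388.2]
tcp_rot: [-1.945, 1.568, 2.663]
ft_force: [1.0, 0.4, -3.6]
opening: 0.606
```

```bash
python3 - <<'E'
from h import *
plan([490,0,390],-0.1)
t=cams.read_camera("scene"); cv2.imwrite("pics/s2.png",t["image"][60:280,150:420,::-1])
t=cams.read_camera("top");
for uv in[(237,180),(322,173),(410,285)]: print(atz(t,uv,20))
E
```

```text
t 7.925 tcp [ 476.1 -188.7  388.2] open 0.606 F [ 1.   0.4 -3.6] q6 -0.4
axes x [-0.002  0.001 -1.   ] y [ 0.995 -0.104 -0.002] z [-0.104 -0.995 -0.001] jaw yaw -0.104
shift cm [ -0.16  -0.58 -18.92]
turn -0.004
[690.83999102  36.4455132   20.        ]
[ 703.6890177  -164.69677865   20.        ]
[ 436.21565015 -359.77015479   20.        ]
```

View pics/s2.png

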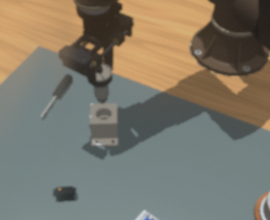

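Gauge is held above the stand (3.6 N weight). I'll carry it to the open bench between stand and printed arm.

Call:
apply_moves --series '[[1, [0, -0.2, -5.5], 0], [1, [0, -0.45, -11], 0], [1, [0, -0.7, -16.5], 0], [1, [0, -0.9, -21.9], 0], [1, [0, -0.9, -21.9], 0], [1, [5, -0.9, -21.9], 0], [1, [10, -0.9, -21.9], 0], [1, [10.6, -0.9, -21.9], 0], [1, [10.8, -0.9, -21.9], 0], [1, [11.0, -0.9, -21.9], 0], [1, [11.0, -0.9, -21.9], 0]]'

```text
t: 9.4
eef_pos: [490.2, 29.9, 280.9]
tcp_rot: [1.557, 1.568, -0.118]
ft_force: [0.7, -0.1, -1.2]
opening: 0.602
```

Call:
apply_moves --series '[[1, [0.2, 0, 0], 0], [1, [0.2, 0, 0.5], 0], [1, [0.2, 0, 1.0], 0], [1, [0.25, 0, 2.0], 0], [1, [0.35, 0, 3.0], 0], [1, [0.55, 0, 4.0], 0], [1, [0.55, 0, 4.0], 0]]'

```text
t: 10.28
eef_pos: [485.8, -10.5, 274.2]
tcp_rot: [0.326, 1.571, -1.349]
ft_force: [-0.3, -1.0, 3.6]
opening: 0.605
```

```bash
python3 - <<'E'
from h import *
plan([490,0,390],-0.1); print(monitor.state()["moment"])
t=cams.read_camera("scene"); a=t["image"][60:280,200:460,::-1]
t=cams.read_camera("top"); b=t["image"][130:350,180:440,::-1]
cv2.imwrite("pics/s3.png",cv2.resize(np.hstack([a,b]),None,fx=1.5,fy=1.5,interpolation=cv2.INTER_CUBIC))
E
```

```text
t 10.275 tcp [485.8 -10.5 274.2] open 0.605 F [-0.3 -1.   3.6] q6 -0.05
axes x [ 0. -0. -1.] y [ 0.994 -0.105  0.   ] z [-0.105 -0.994  0.   ] jaw yaw -0.105
shift cm [-11.58   0.31  -1.09]
turn -0.005
[-0.02660612 -0.13834742 -0.00627102]
```

View pics/s3.png

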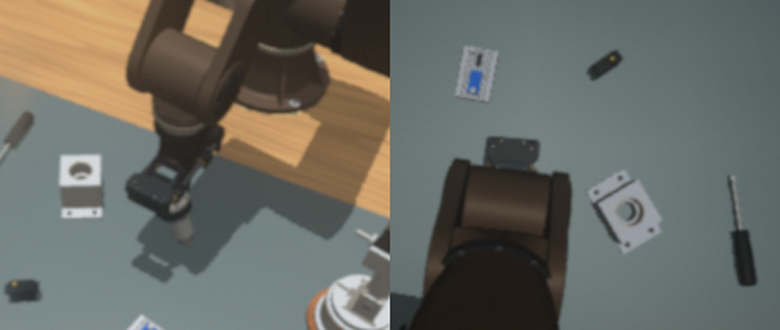

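The gauge tilts in the grip with the nose towards +y, at low force. I'll continue the lay-down.

Call:
apply_moves --series '[[1, [0.3, 0, 0.9], 0], [1, [0.7, 0, 1.9], 0], [1, [1.2, 0, 2.7], 0], [1, [1.75, 0, 3.5], 0], [1, [2.4, 0, 4.2], 0], [1, [3.1, 0, 4.9], 0], [1, [3.9, 0, 5.5], 0], [1, [4.7, 0, 6.0], 0], [1, [5.4, 0, 6.5], 0], [1, [5.7, 0, 6.7], 0], [1, [5.7, 0, 6.7], 0]]'

```text
t: 11.75
eef_pos: [478.8, -76.4, 217.0]
tcp_rot: [-1.729, 1.57, 2.879]
ft_force: [-0.2, 2.4, -0.5]
opening: 0.603
```

```bash
python3 - <<'E'
from h import *
plan([490,0,390],-0.1); print(monitor.state()["moment"])
t=cams.read_camera("scene"); a=t["image"][130:290,240:440,::-1]
t=cams.read_camera("wrist"); b=t["image"][60:380,80:480,::-1]
a=cv2.resize(a,None,fx=2,fy=2,interpolation=cv2.INTER_CUBIC)
cv2.imwrite("pics/s4.png",np.hstack([a,b]))
E
```

```text
t 11.75 tcp [478.8 -76.4 217. ] open 0.603 F [-0.2  2.4 -0.5] q6 -0.19
axes x [-0.001  0.    -1.   ] y [ 0.995 -0.104 -0.001] z [-0.104 -0.995 -0.   ] jaw yaw -0.104
shift cm [-17.3    0.31  -7.72]
turn -0.004
[ 0.36203875 -0.03357114  0.02428964]
```

View pics/s4.png

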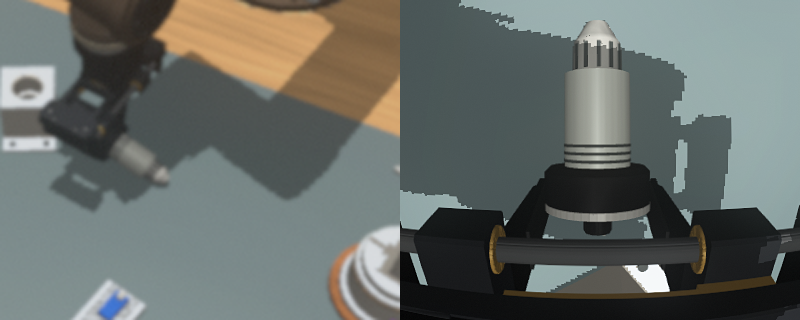

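The gauge now lies nearly level in the grip, nose at (597,25) pointing away and dial towards the hand. Lift it and check that it keeps that attitude.

Call:
apply_moves --series '[[1, [-2, 0, 0], 0], [1, [-6, 0, 0], 0], [1, [-11, 0, 0], 0], [1, [-16, 0, 0], 0], [1, [-18, 0, 0], 0], [1, [-18, 0, 0], 0], [1, [-18, 0, 0], 0], [1, [-18, 0, 0], 0]]'

```text
t: 12.85
eef_pos: [478.8, -76.4, 396.0]
tcp_rot: [-1.692, 1.569, 2.916]
ft_force: [-1.1, -0.1, -4.7]
opening: 0.603
```

```bash
python3 - <<'E'
from h import *
plan([500,130,390],-0.1); s=monitor.state(); print(s["moment"])
M=rot(s["tcp_rot"]); T=s["eef_pos"]; ax=-M[:,2]  # horizontal nose direction
t=cams.read_camera("wrist"); b=t["image"][40:340,80:480,::-1].copy()
c=cams.read_camera("scene")
P=T+M[:,0]*187
for th in(0,.2,.4,.6):
    d=ax*np.cos(th)+np.array([0,0,-1])*np.sin(th); n=P+d*97
    print(th,"nose",n.round(0),"wrist",projw(t,n).round(0)-[80,40],"scene",proj(c,n).round(0), "knobtip",projw(t,P-d*21).round(0)-[80,40])
a=cv2.resize(c["image"][60:210,240:440,::-1],None,fx=2,fy=2,interpolation=cv2.INTER_CUBIC)
cv2.imwrite("pics/s5.png",np.hstack([a,b]))
E
```

```text
t 12.85 tcp [478.8 -76.4 396. ] open 0.603 F [-1.1 -0.1 -4.7] q6 -0.19
axes x [-0.002  0.001 -1.   ] y [ 0.995 -0.104 -0.002] z [-0.104 -0.995 -0.   ] jaw yaw -0.104
shift cm [  0.6   -0.03 -20.75]
turn -0.004
[-0.14414455 -0.07200928 -0.0015008 ]
0 nose [488.  20. 209.] wrist [197.  43.] scene [331. 168.] knobtip [198. 251.]
0.2 nose [488.  18. 190.] wrist [197.  49.] scene [330. 173.] knobtip [198. 254.]
0.4 nose [488.  13. 171.] wrist [197.  60.] scene [327. 178.] knobtip [198. 256.]
0.6 nose [487.   3. 154.] wrist [197.  74.] scene [322. 181.] knobtip [198. 256.]
```

View pics/s5.png

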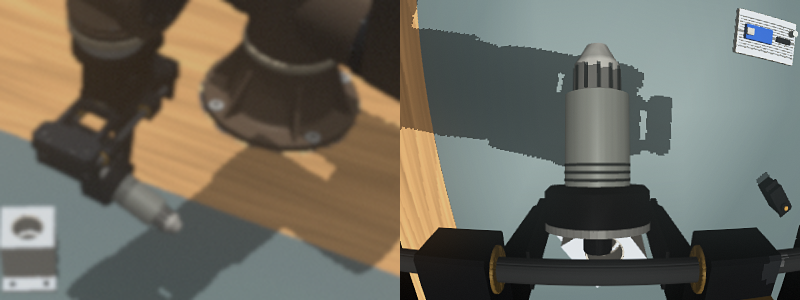

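Attitude held: nose at wrist-crop (197,46) and scene (330,171) both match a tilt of about 0.12–0.15 rad nose down. Now carry it to the shaft.

Call:
apply_moves --series '[[1, [-0.8, -0.3, -4], 0], [1, [-0.8, -0.5, -8], 0], [1, [-0.8, -0.8, -12], 0], [1, [-0.8, -1.0, -15], 0], [1, [-0.8, -1.1, -17.5], 0], [1, [-0.8, -1.2, -19.2], 0], [1, [-0.8, -1.2, -20.2], 0], [1, [-0.8, -1.2, -20.2], 0], [1, [-0.8, -1.2, -20.2], 0], [1, [-0.8, -1.2, -20.2], 0]]'

```text
t: 14.2
eef_pos: [487.9, 125.2, 405.2]
tcp_rot: [0.404, 1.571, -1.272]
ft_force: [-0.3, 0.3, -3.5]
opening: 0.601
```

```bash
python3 - <<'E'
from h import *
s=monitor.state(); print(s["eef_pos"],s["ft_force"],s["opening"])
t=cams.read_camera("wrist"); c=cams.read_camera("scene"); p=cams.read_camera("top")
N=[496.5,221,203];S=[500.5,261,203]
print("wrist",projw(t,N)-[80,40],projw(t,S)-[80,40]); print("scene",(proj(c,N)-[370,160])*4,(proj(c,S)-[370,160])*4); print("top",proj(p,N),proj(p,S))
a=cv2.resize(c["image"][160:235,370:470,::-1],None,fx=4,fy=4,interpolation=cv2.INTER_CUBIC)
cv2.imwrite("pics/s6.png",np.hstack([a,t["image"][40:340,80:480,::-1]]))
E
```

```text
[487.91629137 125.16711184 405.21996366] [-0.31578618  0.33972157 -3.49422378] 0.60088029306883
wrist [194.68682769  46.36006678] [194.25663309 -22.73650201]
scene [197.03412673 183.31150997] [271.9440804  217.91817421]
top [135.60752082 265.80870035] [114.31911919 264.2246173 ]
```

View pics/s6.png

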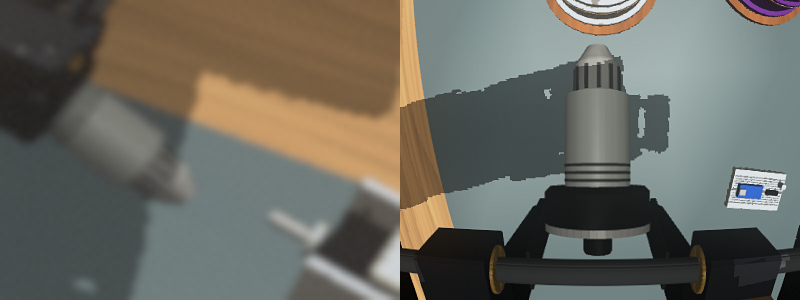

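Chuck nose at scene crop (185,190) faces the shaft tip at (272,216), with a gap of about 45 mm. It sits about 5 mm low; trim it up and hold.

Call:
apply_moves --series '[[1, [-0.3, 0, 0], 0], [1, [-0.6, 0, -0.4], 0], [1, [-0.6, 0, -0.4], 0], [1, [-0.6, 0, -0.4], 0], [1, [-0.6, 0, -0.4], 0], [1, [-0.6, 0, -0.4], 0], [1, [-0.6, 0, -0.4], 0], [1, [-0.6, 0, -0.4], 0], [1, [-0.6, 0, -0.4], 0], [1, [-0.6, 0, -0.4], 0]]'

```text
t: 15.6
eef_pos: [488.3, 129.7, 411.2]
tcp_rot: [0.63, 1.571, -1.045]
ft_force: [0.2, 0.4, -4.5]
opening: 0.598
```

```bash
python3 - <<'E'
from h import *
s=monitor.state(); print(s["eef_pos"],s["ft_force"],s["opening"],abs(s["qvel"]).max())
t=cams.read_camera("wrist"); c=cams.read_camera("scene"); p=cams.read_camera("top")
a=cv2.resize(c["image"][160:235,370:470,::-1],None,fx=4,fy=4,interpolation=cv2.INTER_CUBIC)
b=cv2.resize(p["image"][220:295,90:190,::-1],None,fx=4,fy=4,interpolation=cv2.INTER_CUBIC)
cv2.imwrite("pics/s7.png",np.hstack([a,b]))
for d in([496.5,221],[486,129]): print((proj(p,[*d,205])-[90,220])*4)
E
```

```text
[488.2952752  129.68666765 411.21111484] [ 0.24384585  0.35038932 -4.52732657] 0.5975511417387422 0.0012579925027054128
[181.26909383 183.26545114]
[376.92482385 200.58705872]
```

View pics/s7.png

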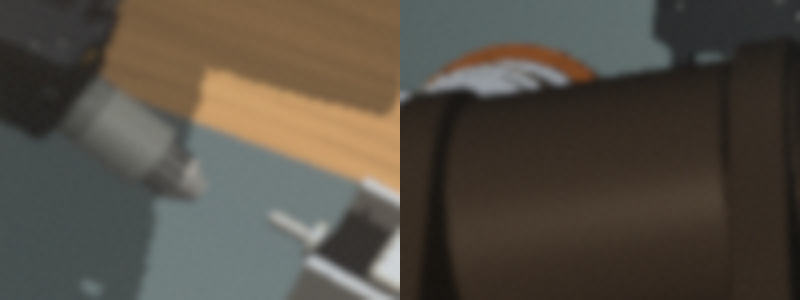

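Call:
apply_moves --series '[[1, [0, 0, 0], 0], [1, [0, 0, 0], 0], [1, [0, 0, 0], 0], [1, [0, 0, 0], 0], [1, [0, 0, 0], 0], [1, [0, 0, 0], 0], [1, [0, 0, 0], 0], [1, [0, 0, 0], 0]]'

```text
t: 16.75
eef_pos: [488.3, 129.7, 411.2]
tcp_rot: [0.554, 1.571, -1.121]
ft_force: [0.3, 1.3, -3.5]
opening: 0.605
```

```bash
python3 - <<'E'
from h import *
s=monitor.state(); print(s["opening"],s["eef_pos"])
E
```

```text
0.604830938986827 [488.28563996 129.68188786 411.20925893]
```

The opening reading was only noise (0.605 now). One numeric drift check, then hand in if nothing moved.

```bash
python3 - <<'E'
from h import *
c=cams.read_camera("scene"); a=cv2.resize(c["image"][160:235,370:470,::-1],None,fx=4,fy=4,interpolation=cv2.INTER_CUBIC)
o=cv2.imread("pics/s7.png")[:,:400]
g=lambda i:np.float32(cv2.cvtColor(i,cv2.COLOR_BGR2GRAY))[60:220,60:240]
sh,r=cv2.phaseCorrelate(g(o),g(a),cv2.createHanningWindow((180,160),cv2.CV_32F)); print("drift px",np.array(sh)/4,"resp",r,"maxdiff",abs(g(o)-g(a)).max())
if np.hypot(*sh)/4<0.3: print(job.job_done())
E
```

```text
drift px [-0.01310615  0.00860835] resp 0.47002519051233926 maxdiff 4.0
the job is handed in; nothing more can be done
None
```

I reset the gauge, moved it to the servo shaft and handed the job in at about 17 s of the 48 s. The system gave no verdict.

- **Pointer reset:** I gripped the knob and turned it 1.5 rad anticlockwise. A close crop taken while the gauge was still in the stand showed the pointer on the 0 tick.
- **Lift and levelling:** I gripped the dial case by its rim and drew the gauge up out of the stand. The moves only let the tool shift and turn about its own vertical axis. So I levelled the gauge by tipping it over in the grip, nose on a clear patch of bench, and then lifted it.
- **Final position:** The chuck faces the white arm's shaft, about 40 mm short of it. It is a few mm off the shaft's line and roughly 0.15 rad nose-down.

**Last checks:**
- The grip opening was steady at 0.605. An earlier reading of 0.598 was noise.
- The wrist force was just the gauge's weight.
- The scene view showed no drift over the last second or so (0.02 px).

**Not confirmed:**
- The dial faced away from the cameras at the end, so I could not check the pointer again. Nothing was seen to touch the knob after the reset.
- The top view was blocked by the robot at the end. The final position comes from the scene and wrist views, which agreed to about 5 mm.
- I did not re-measure the breadboard, spare servo and screwdriver at the end. No move went near them.

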